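Lock plate onto the stage stud

ROBOT

A 6-joint arm with a two-finger parallel gripper is mounted at the origin on the work surface. World frame = base frame: x ahead of the robot, y to its left, z up, the work surface at z = 0. Lengths are in mm, angles in rad, forces in N, time in s.
With the tool pointing down it reaches from about 350 to 875 mm from the base axis. Payload 4.2 kg.
Tool frame: the origin (TCP) lies on the mounting face of the last link; the fingertips stand 173 mm ahead of it and the grasp point (between the pads) lies grip_point_offset ahead of it (grip_point_offset is the distance from the TCP to the grasp point, in mm); z points along the fingers, y is the line along which they close (so a half turn about z gives the same grasp; the last joint's range is limited). The gripper opens to 85 mm and grips with 20 to 120 N. Pads are 22 mm wide; open, the fingers measure 114 mm over their backs; the gripper's body (76 mm by 85 mm) begins 54 mm behind the grasp point. The pads swing forward as they close: fully open they stand 13 mm farther back than shut.
Start: joints at [1.466, 0.385, 0.008, 0, -1.194, -0.259], TCP at [222.36, 584.086, 404.712] pointing down, gripper open.
Joint ranges: [-3.14, 3.14], [-1.21, 2.06], [-1.07, 1.41], [-3.16, 2.05], [-2.99, -0.16], [-3.1, 3.1]. Speed limits (rad/s): [2.79, 2.79, 3.14, 3.14, 3.14, 3.14].

INTERFACE

Orientations are given as a unit quaternion [x, y, z, w].
In Python, from bench import read_state, get_image, job_done, recognise, place_of, grip_point_offset gives the robot as it stands. The module is installed in compiled form; this text tells all that it offers.
- The arm moves only by the tool carry_out, never from a script. Its arguments are lists of equal length, an entry for each row: "slide": the shift along the tool's x, y, z in m, a list of three; "roll": the turn about the tool's z in degrees; "claw": the finger opening in m, from 0 to 0.0854. A call has 1 to 8 rows; each row is the pose to reach, as a shift and turn from the pose commanded when the call began, along the tool's axes at that moment; what a row does not reach only later rows make up. A row lasts 1/8 s, in which the tool goes at most 62.5 mm and 10.7 degrees, less where a joint would pass 70% of its speed; a pose out of reach is approached as far as the arm can. A call with a gripper value outside its range is refused whole. The fingers move at their own pace and stop on an object; the grip force is fixed at half the most. Time passes only in rows, so rows that repeat a pose let the fingers close. It gives the time, the measured TCP pose, the force, the opening and the grip force at its end, in the units of the state.
- read_state(): the state, without advancing time (a new reading comes with each control period).
- get_image(name): name is "scene" or "top" or "wrist"; returns a dict with "img" (400x640x3 uint8, red, green, blue), "z_map" (400x640 float32, mm along the optical axis (not along the pixel's ray), 0 where there is no reading), "mtx" (3x3 intrinsics, pixels), "world_from_camera" (4x4, takes a point from camera to world coordinates); the wrist camera has in their place "T_tool_cam" (4x4, takes a point from camera to tool coordinates, whose origin is the TCP and whose axes are the flange's). Camera axes: x right, y up, looking along -z (the intrinsics and any distortion apply to the point x, -y, -z); pixel columns grow to the right and rows downward; lengths in mm; the calibration is good to about 2 mm. The wrist camera is an equidistant fisheye: a pixel r from the principal point sees the ray r / f radians off the axis. A picture is of the moment at which its call begins: read the wrist's pose just before it.
- job_done(): hands the job in; it is judged then, once.
Trained networks look in a picture, given as the dict that the camera call returned (one of the last four; its "shot" number tells which), for a name from the list of things; names that differ only in an ending like _2 or _b are one class to them, and where a whole thing is asked for, a point or a joint stands for the part that bears it (a point fixed in the world has none). Each returns a list of dicts, best first, with "conf" (0 to 1); they miss things now and then, are a little off and sometimes report something else, mostly with a low value. They report only what shows in the picture. A call takes as long as a camera call.
- recognise(picture, thing): "at" ([column, row] in pixels, amid what is visible of it).
- place_of(picture, thing): "at" ([column, row] in pixels: a listed point, or the origin of a listed thing).
The state is a dict: "clock": time; "joints": joint angles; "joint_vel": joint speeds; "joint_efforts": joint torques, N m; "position": TCP position; "ee_rot": TCP orientation; "contact_force": force on the tool from outside, world axes, zero at the start; "wrist_torque": the same for the moment, N m; "gripper_width": finger opening in mm; "grasp_force": force on a finger pad.
Only numpy, scipy, OpenCV 4.12 (cv2) and the standard library are available. Lean on these libraries where they do the work, as an engineer would, in place of code of your own. Each camera call takes 0.05 s, during which the arm holds its last target. There are 200 camera calls.

TASK

Fit the lock plate (the aluminium plate with the big oblong eye) onto the stud with the wide round head on the grey stage deck: tilt the plate so that its eye passes the head, then level it so that it lies flat on the deck under the head, with the stud standing in the eye, and let go. Leave the other plate, the one with the small round hole, where it is.

Things in the scene. Friction and masses are not known exactly. Their poses are not given: they have to be found in the camera images.
- lock_plate: Loose aluminium plate, 5 mm thick, 0.13 kg, flat on the table. Origin: centre of its oblong eye (42 mm in x, 70 in y), underside; z up, +x to the tail. Front part x -35..35, y -46..46; tail 50 wide to x 109. Grip: upright fin on the tail, centre x 75, y 0, 36 long in x, 12 thick in y, top 39 above the underside: pinch across y. The eye starts roughly towards the robot.
- spare_plate: Loose plate of the same outline, thickness and fin, but with only a round 20 mm hole in its front part; on the table beside the lock plate, on either side. Origin: centre of the hole, underside; axes as for the lock plate. To be left alone.
- stud: Fixed steel stud on the grey deck (flat, 22 mm thick, free round it). Origin: foot on its axis, at the deck's top; z up. Stem 10 mm dia, 28 high; round head 50 dia, 5 thick, top at 33. It cannot pass the level eye: tilt the plate about its y by some 35 degrees, one long edge of the eye goes down outside the head's rim and in under it to near the stem, then levelling brings the other edge past.
- pin: Fixed plain steel pin without a head, 10 mm in diameter, 33 mm high, on the same deck 150 mm from the stud, on either side of it. Origin: its foot at the deck's top. Not used.

How it is judged (in metres and radians):
At the end, for the whole second after the job is handed in: The lock plate lies on the deck under the stud's head with the stem standing in its eye: eye centre within 36 mm of the stud's axis and less than 12 mm above the deck, the plate level within 10 degrees, at rest and released (horizontal distance between lock_plate and stud below 0.036 m and z of lock_plate in the frame of stud below 0.012 m and angle between lock_plate's own z axis and vertical below 0.175 rad and linear speed of lock_plate below 0.02 m/s); the robot touches nothing.
It fails at once if the spare plate is moved more than 30 mm (distance of spare_plate from where it was at the start of the episode above 0.03 m).
It also fails if it takes over 48 s, if anything falls off the work surface, if the arm or the gripper's body presses on something with over 40 N, if the wrist force passes 120 N, or if a joint passes its speed limit or range.

## Working session

There is one attempt and no reset: what is moved stays moved. The work goes in short steps, Python scripts to look and compute and a tool call to move; the robot and the scene stay as the last step left them, time stands still between calls to the robot, and variables do not carry over. Pictures are saved under pics/ and viewed, at most 14 in all, crops included, and the job is handed in when it is done.

Besides the shell and the picture viewer there is one more tool, called after "Emit:" by a JSON object that holds its "op" and its "data", one argument or row to a line. carry_out: Moves the arm, as the interface text tells. Its arguments: {"type":"object","properties":{"slide":{"type":"array"},"roll":{"type":"array"},"claw":{"type":"array"}},"required":["slide","roll","claw"]}

```bash
mkdir -p pics
cat > h.py <<'E'
import numpy as np, cv2
from bench import *
from scipy.spatial.transform import Rotation as R
def w(p,uv,z=None):
    """pixel->world for fixed cams; z plane or depth"""
    K=p["mtx"];T=p["world_from_camera"]
    u,v=uv; d=np.array([(u-K[0,2])/K[0,0],-(v-K[1,2])/K[1,1],-1.])
    if z is None:
        c=d*p["z_map"][int(round(v)),int(round(u))]; return T[:3,:3]@c+T[:3,3]
    r=T[:3,:3]@d; o=T[:3,3]; return o+r*(z-o[2])/r[2]
def save(p,n): cv2.imwrite(f"pics/{n}.png",p["img"][:,:,::-1])
E
python3 - <<'E'
from h import *
s=read_state();print({k:np.round(v,3) for k,v in s.items()},grip_point_offset)
for c in ["top","scene"]:
    p=get_image(c);save(p,c+"0")
    print(c,p.keys(),np.round(p["mtx"],1).tolist(),np.round(p["world_from_camera"],3).tolist())
    for t in ["lock_plate","spare_plate","stud","pin"]:
        for f in (recognise,place_of):
            print(t,f.__name__,[(np.round(r["at"],1).tolist(),round(r["conf"],2),np.round(w(p,r["at"]),1).tolist()) for r in f(p,t)[:2]])
E
```

```text
{'clock': np.float64(0.0), 'joints': array([ 1.466e+00,  3.860e-01,  7.000e-03, -1.000e-03, -1.194e+00,
       -2.590e-01]), 'joint_vel': array([ 0.001, -0.001, -0.001,  0.001,  0.001, -0.001]), 'joint_efforts': array([-2.0000e-03, -3.9229e+01,  1.8841e+01,  4.1860e+00, -5.0000e-03,
        0.0000e+00]), 'position': array([222.273, 583.923, 403.615]), 'ee_rot': array([ 0.983, -0.181, -0.   ,  0.001]), 'contact_force': array([ 0.204, -0.185, -0.032]), 'wrist_torque': array([-0.04 , -0.067,  0.04 ]), 'grasp_force': np.float64(0.0), 'gripper_width': np.float64(85.771)} 154.70000000000002
top dict_keys(['img', 'z_map', 'mtx', 'world_from_camera', 'shot']) [[476.8, 0.0, 325.1], [0.0, 476.8, 199.1], [0.0, 0.0, 1.0]] [[0.158, 0.964, -0.213, 272.791], [-0.987, 0.154, -0.036, 39.278], [-0.002, 0.216, 0.976, 991.766], [0.0, 0.0, 0.0, 1.0]]
lock_plate call [([212.6, 159.6], 0.61, [535.0, 328.5, 8.1])]
lock_plate call [([199.5, 174.4], 0.73, [499.4, 350.9, 3.2])]
spare_plate call [([271.9, 211.6], 0.72, [442.8, 181.6, 9.1])]
spare_plate call [([263.7, 220.8], 0.9, [421.2, 195.4, 6.6]), ([201.0, 
[... 292 characters left out ...]
370.1, 0.0, 322.4], [0.0, 370.1, 201.6], [0.0, 0.0, 1.0]] [[0.751, -0.334, 0.569, 949.859], [0.66, 0.393, -0.64, -435.931], [-0.01, 0.857, 0.516, 463.802], [0.0, 0.0, 0.0, 1.0]]
lock_plate call [([403.6, 184.9], 0.68, [549.2, 330.5, 5.8])]
lock_plate call [([390.6, 179.0], 0.66, [503.4, 341.3, 3.1])]
spare_plate call [([343.2, 194.9], 0.7, [463.0, 188.9, 6.1]), ([291.1, 241.5], 0.42, [539.6, -63.4, 46.0])]
spare_plate call [([333.5, 189.9], 0.61, [426.1, 195.8, 3.9])]
stud call [([219.4, 275.8], 0.63, [528.7, -212.4, 58.1])]
stud call [([222.4, 286.7], 0.65, [527.3, -210.3, 32.1])]
pin call [([294.0, 243.4], 0.48, [525.4, -43.4, 22.9])]
pin call [([293.7, 248.2], 0.41, [540.1, -58.4, 27.6])]
```

View pics/top0.png

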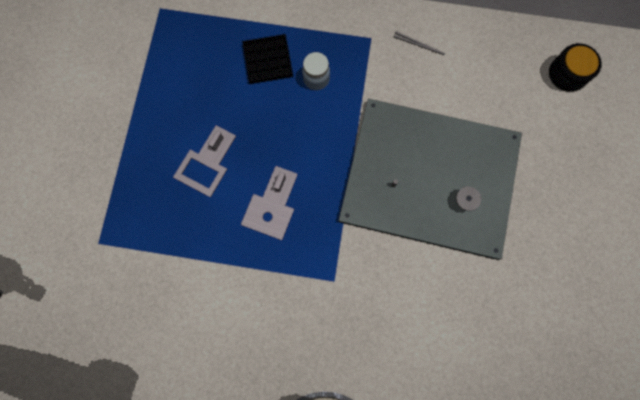

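View pics/scene0.png

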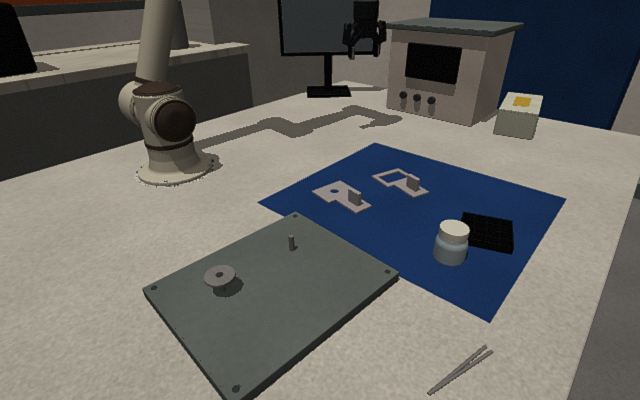

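The top picture shows the lock plate's eye at (202,172) with its tail towards (222,135). The spare is at (268,215), the stud head at (467,199) and the pin at (392,183). The scene view agrees.

The tool only slides and rolls, so I can't tilt the plate directly. My plan is to slip the plate's front bar under the stud head and raise the gripper, so the plate pivots in the pads. Next I'll measure the geometry from depth.

```bash
cat > m.py <<'E'
from h import *
def cloud(p):
    v,u=np.mgrid[:400,:640];K=p["mtx"];d=p["z_map"]
    c=np.stack([(u-K[0,2])/K[0,0]*d,-(v-K[1,2])/K[1,1]*d,-d],-1)
    T=p["world_from_camera"]; return c@T[:3,:3].T+T[:3,3]
E
python3 - <<'E'
from m import *
def mid(q): return np.round((q.min(0)+q.max(0))/2,1),np.round(np.median(q,0),1),len(q)
for c in ["top","scene"]:
    p=get_image(c);X=cloud(p);ok=p["z_map"]>0;rgb=p["img"].astype(int)
    def box(x0,x1,y0,y1,z0,z1): return ok&(X[...,0]>x0)&(X[...,0]<x1)&(X[...,1]>y0)&(X[...,1]<y1)&(X[...,2]>z0)&(X[...,2]<z1)
    print(c,"deck z",np.median(X[box(430,480,-150,-100,0,60)][:,2]),"table z",np.median(X[box(480,500,250,260,-20,20)][:,2]))
    print("head",mid(X[box(470,570,-260,-150,45,80)]))
    print("pin",mid(X[box(500,580,-90,-30,40,80)]))
    m=box(440,650,270,420,-15,15)&(rgb[...,0]>100)&(rgb[...,2]-rgb[...,0]<50)
    f=X[box(440,650,270,420,22,60)];print("fin",mid(f), f.max(0) if len(f) else 0)
    # plate outline
    cs,_=cv2.findContours(m.astype(np.uint8),cv2.RETR_CCOMP,cv2.CHAIN_APPROX_NONE)
    for k in cs:
        if len(k)>25:
            q=np.array([w(p,tuple(map(float,a[0])),5)[:2] for a in k],np.float32)
            print(len(k),cv2.minAreaRect(q))
E
```

```text
top deck z 22.348736738739603 table z 1.1686465646623674
head (array([ 523.2, -211.8,   55.2]), array([ 522.9, -210.6,   55.3]), 473)
pin (array([534.7, -61.9,  49.5]), array([533.5, -61.6,  54.6]), 28)
fin (array([572.7, 325.6,  32.5]), array([571.9, 323.7,  38.3]), 137) [590.74302967 336.51709791  42.89747052]
180 ((537.9091186523438, 339.1159362792969), (91.48746490478516, 142.587890625), 71.06189727783203)
90 ((503.2701416015625, 351.0103759765625), (74.1235580444336, 46.58202362060547), 71.22242736816406)
50 ((578.279541015625, 331.77410888671875), (26.35071563720703, 48.725093841552734), 71.69151306152344)
scene deck z 23.573598699557408 table z 2.3962642685656306
head (array([ 523.6, -210.2,   54.9]), array([ 526.7, -211.3,   56.4]), 563)
pin (array([535.9, -61.5,  48.7]), array([538.8, -61.7,  51.7]), 48)
fin (array([575.1, 324.8,  32.4]), array([577.6, 322.3,  33.8]), 116) [593.55241458 335.47887816  42.61801028]
183 ((537.4546508789062, 342.07598876953125), (93.16580200195312, 144.23170471191406), 70.82585906982422)
```

```bash
cat > go.py <<'E'
import sys; from h import *
x,y,z,yaw=map(float,sys.argv[1:5]); s=read_state(); r=R.from_quat(s["ee_rot"])
ax=r.as_matrix()[:,0]; y0=np.degrees(np.arctan2(ax[1],ax[0]))
print("pos",np.round(s["position"],1),"yaw",round(y0,2),"toolz",np.round(r.as_matrix()[:,2],3),"F",np.round(s["contact_force"],1),"w",round(s["gripper_width"],1),"t",s["clock"])
print("slide",np.round(r.inv().apply(np.array([x,y,z])-s["position"])/1000,4),"roll",round(y0-yaw,1))
E
python3 go.py 574 326 300 -19.5
```

```text
pos [222.4 584.1 404.7] yaw -20.85 toolz [-0.  0. -1.] F [0.1 0.5 0.1] w 85.5 t 1.0
slide [0.4205 0.1161 0.1047] roll -1.3
```

Emit:
{"op": "carry_out", "data": {
  "slide": [
    [0.055,0.015,0.01],
    [0.11,0.03,0.025],
    [0.165,0.045,0.04],
    [0.22,0.06,0.055],
    [0.275,0.075,0.07],
    [0.33,0.09,0.082],
    [0.385,0.106,0.095],
    [0.42,0.116,0.105]
  ],
  "roll": [0,0,0,0,0,0,-1,-1.5],
  "claw": [0.085,0.085,0.085,0.085,0.085,0.085,0.085,0.085]
}}

```text
clock: 2.0
position: [575.4, 324.3, 299.0]
ee_rot: [0.986, -0.169, -0.0, 0.0]
contact_force: [-1.2, -0.0, -0.4]
gripper_width: 85.1
grasp_force: 0.0
```

```bash
python3 go.py 574 326 185 -19.5; python3 -c "
from h import *
p=get_image('wrist');save(p,'w1');print(p['mtx'],np.round(p['T_tool_cam'],3).tolist())"
```

```text
pos [575.4 324.3 299. ] yaw -19.43 toolz [-0. -0. -1.] F [-1.2 -0.  -0.4] w 85.1 t 2.0
slide [-0.0019 -0.0011  0.114 ] roll 0.1
[[309.70691629   0.         315.0389508 ]
 [  0.         309.70691629 199.97184338]
 [  0.           0.           1.        ]] [[0.0, 0.963, 0.271, 67.117], [1.0, -0.0, 0.0, 0.206], [0.0, 0.271, -0.963, 32.036], [0.0, 0.0, 0.0, 1.0]]
```

View pics/w1.png

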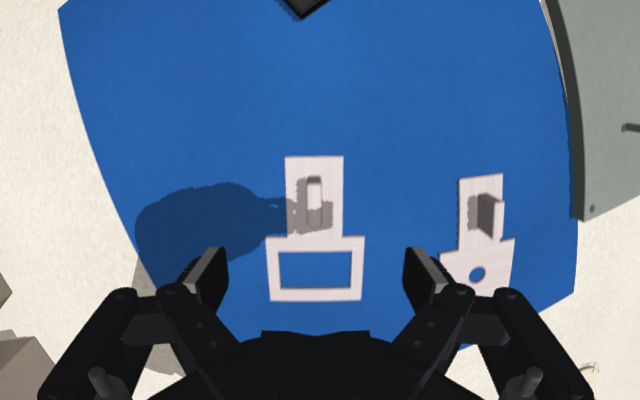

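The wrist view shows the fin at (315,200), centred and aligned between the open fingers, with the spare clear at (475,230). I'll descend and grip.

Emit:
{"op": "carry_out", "data": {
  "slide": [
    [-0.002,-0.001,0.04],
    [-0.002,-0.001,0.08],
    [-0.002,-0.001,0.105],
    [-0.002,-0.001,0.114],
    [-0.002,-0.001,0.114],
    [-0.002,-0.001,0.114],
    [-0.002,-0.001,0.114],
    [-0.002,-0.001,0.114]
  ],
  "roll": [0,0,0,0,0,0,0,0],
  "claw": [0.085,0.085,0.085,0.085,0.0,0.0,0.0,0.0]
}}

```text
clock: 3.05
position: [572.1, 327.9, 186.6]
ee_rot: [0.986, -0.168, 0.0, -0.0]
contact_force: [-2.5, -0.8, 5.8]
gripper_width: 12.2
grasp_force: 7.7
```

Emit:
{"op": "carry_out", "data": {
  "slide": [
    [0,0,0],
    [0,0,0],
    [0,0,-0.04],
    [0,0,-0.08],
    [0,0,-0.12],
    [0,0,-0.15],
    [0,0,-0.15],
    [0,0,-0.15]
  ],
  "roll": [0,0,0,0,0,0,0,0],
  "claw": [0.0,0.0,0.0,0.0,0.0,0.0,0.0,0.0]
}}

```text
clock: 4.05
position: [571.5, 327.5, 333.7]
ee_rot: [0.986, -0.168, -0.001, 0.001]
contact_force: [-0.1, -0.0, -1.5]
gripper_width: 10.8
grasp_force: 60.1
```

```bash
python3 go.py 690 -220 335 -5; python3 -c "
from h import *
p=get_image('wrist');save(p,'w2')"
```

```text
pos [571.5 327.5 333.7] yaw -19.38 toolz [-0.003 -0.002 -1.   ] F [-0.1 -0.  -1.5] w 10.8 t 4.05
slide [ 0.2934  0.4772 -0.0008] roll -14.4
```

View pics/w2.png

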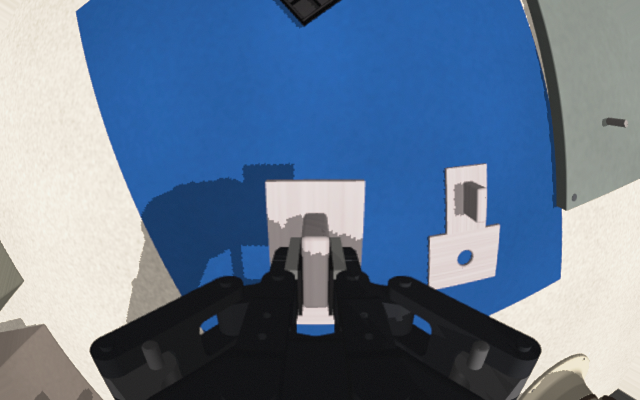

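The grip is good: 60 N on the fin, and the plate is level. The eye and front show at (315,210) and the spare hasn't moved. I'll carry it to a hover on the far side of the stud.

```bash
python3 go.py 669 -262 300 -19.4
```

```text
pos [571.6 327.5 333.3] yaw -19.37 toolz [-0.004 -0.002 -1.   ] F [ 0.7  0.1 -1.7] w 10.7 t 4.1
slide [0.2875 0.5237 0.0343] roll 0.0
```

Emit:
{"op": "carry_out", "data": {
  "slide": [
    [0.025,0.045,0],
    [0.053,0.098,0],
    [0.081,0.15,0],
    [0.109,0.2,0],
    [0.137,0.25,0],
    [0.165,0.3,0],
    [0.193,0.35,0],
    [0.215,0.39,0]
  ],
  "roll": [0,0,0,0,0,0,0,0],
  "claw": [0.0,0.0,0.0,0.0,0.0,0.0,0.0,0.0]
}}

```text
clock: 5.1
position: [645.5, -113.6, 333.4]
ee_rot: [0.986, -0.169, -0.002, 0.0]
contact_force: [0.6, 0.4, -0.5]
gripper_width: 10.8
grasp_force: 60.0
```

Emit:
{"op": "carry_out", "data": {
  "slide": [
    [0.025,0.045,0.01],
    [0.05,0.09,0.02],
    [0.073,0.134,0.035],
    [0.073,0.134,0.035],
    [0.073,0.134,0.035]
  ],
  "roll": [0,0,0,0,0],
  "claw": [0.0,0.0,0.0,0.0,0.0]
}}

```text
clock: 5.72
position: [669.9, -262.0, 298.7]
ee_rot: [0.986, -0.168, -0.002, -0.0]
contact_force: [-0.4, -0.2, -1.1]
gripper_width: 10.9
grasp_force: 60.1
```

```bash
python3 go.py 669 -262 300 -19.4
cat > look.py <<'E'
import sys; from h import *
n=sys.argv[1]; a=get_image('top')['img'];b=get_image('scene')['img'];c=get_image('wrist')['img']
A=cv2.resize(a[80:280,330:570],(480,400),interpolation=cv2.INTER_CUBIC)
B=cv2.resize(b[150:350,140:340],(320,320),interpolation=cv2.INTER_CUBIC)
W=np.zeros((600,800,3),np.uint8);W[:400,:480]=A;W[:320,480:]=B;W[400:,480:]=cv2.resize(c,(320,200))
cv2.imwrite(f"pics/{n}.png",W[:,:,::-1])
E
python3 look.py l1
```

```text
pos [ 669.9 -262.   298.7] yaw -19.38 toolz [-0.003  0.001 -1.   ] F [-0.4 -0.2 -1.1] w 10.9 t 5.725
slide [-0.0009  0.0003 -0.0013] roll 0.0
```

View pics/l1.png

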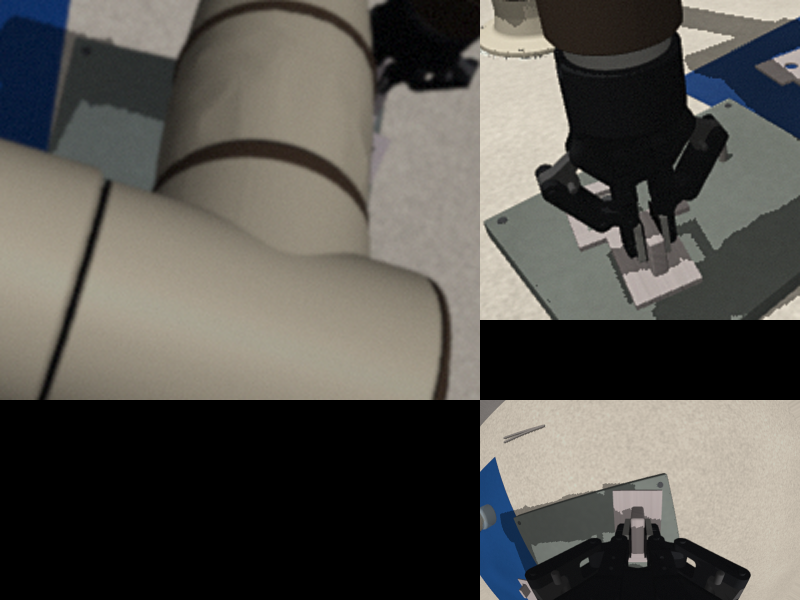

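The scene view shows the plate level in the gripper and hiding the stud. The top view is blocked by the arm. I'll measure the plate in the tool frame from the scene depth.

```bash
cat > pl.py <<'E'
from m import *
def plate(tilt=0):
    s=read_state();p=get_image("scene");X=cloud(p)[p["z_map"]>0]; c=p["img"][p["z_map"]>0].astype(int)
    r=R.from_quat(s["ee_rot"]).as_matrix()
    Q=(X-s["position"])@r            # tool frame
    g=Q-np.array([0,0,grip_point_offset])
    # rotate about y by tilt: plate coords px(tail), py, h(up from grip)
    t=np.radians(tilt); px=g[:,0]*np.cos(t)-g[:,2]*np.sin(t); h=-g[:,2]*np.cos(t)-g[:,0]*np.sin(t); py=g[:,1]
    return px,py,h,c,s
if __name__=="__main__":
    import sys
    tilt=float(sys.argv[1]) if len(sys.argv)>1 else 0
    px,py,h,c,s=plate(tilt)
    br=c.min(1)>90
    m=br&(abs(py)<24)&(abs(py)>12)&(px>15)&(px<45)&(h>-40)&(h<-8)
    A=np.c_[px[m],py[m],np.ones(m.sum())];k,*_=np.linalg.lstsq(A,h[m],rcond=None)
    print("n",m.sum(),"slope deg",np.degrees(np.arctan(k[:2])).round(1),"h at grip",k[2].round(1),"tail end px",np.percentile(px[m],[90,97,99]).round(1),"h med",np.median(h[m]).round(1))
    m=br&(abs(h+22)<6)&(px<-45)&(px>-125)&(abs(py)<60)
    print("front n",m.sum(),"px",np.percentile(px[m],[1,3,10]).round(1) if m.sum() else 0,"py",np.percentile(py[m],[2,98]).round(1) if m.sum() else 0)
    m=(abs(py)<12)&(abs(px)<40)&(h>0)&(h<14)&br
    print("fin top h",np.percentile(h[m],[50,95]).round(1),"px",np.percentile(px[m],[3,97]).round(1),m.sum())
E
python3 pl.py
```

```text
n 313 slope deg [-0.7 -0.3] h at grip -25.6 tail end px [34.3 35.5 36. ] h med -25.9
front n 238 px [-107.6 -106.5 -103.5] py [ 1.1 44.9]
fin top h [7.9 9.1] px [-13.5  19.6] 140
```

Emit:
{"op": "carry_out", "data": {
  "slide": [
    [0,0.001,0.03],
    [0,0.001,0.06],
    [0,0.001,0.073],
    [0,0.001,0.073],
    [-0.012,0.001,0.073],
    [-0.024,0.001,0.073],
    [-0.035,0.001,0.073],
    [-0.035,0.001,0.073]
  ],
  "roll": [0,0,0,0,0,0,0,0],
  "claw": [0.0,0.0,0.0,0.0,0.0,0.0,0.0,0.0]
}}

```text
clock: 6.92
position: [636.0, -251.1, 228.5]
ee_rot: [0.986, -0.168, 0.0, -0.0]
contact_force: [-0.2, 0.8, -1.7]
gripper_width: 11.2
grasp_force: 60.0
```

```bash
python3 go.py 635.5 -250.8 225 -19.4; python3 pl.py; python3 look.py l2
```

```text
pos [ 636.  -251.1  228.5] yaw -19.34 toolz [ 0. -0. -1.] F [-0.2  0.8 -1.7] w 11.2 t 6.925
slide [-0.0005 -0.0001  0.0035] roll 0.1
n 244 slope deg [ 0.4 -0.5] h at grip -26.0 tail end px [33.9 35.2 36. ] h med -25.8
front n 111 px [-106.9 -106.4 -103.2] py [-12.6  44.8]
fin top h [8.2 9.1] px [-15.3  19.8] 71
```

View pics/l2.png

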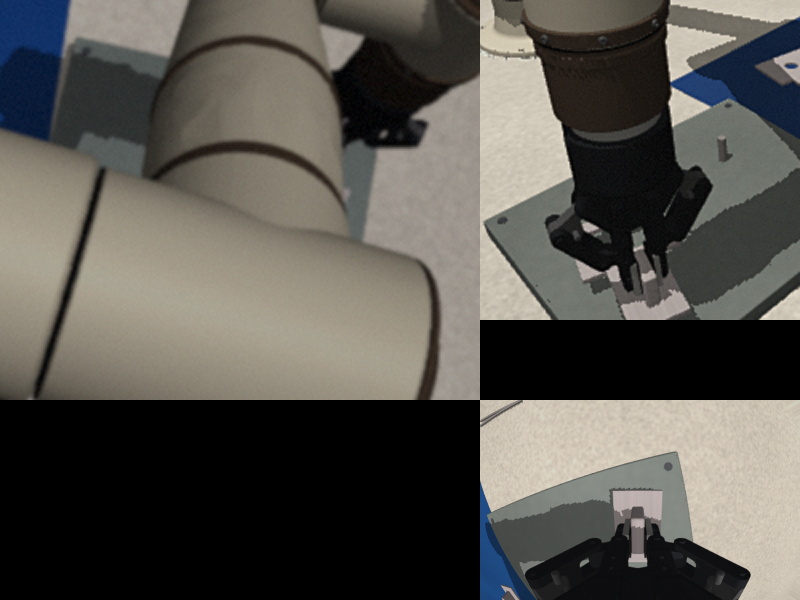

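The scene view shows the plate low with its front bar at the hidden stud and no contact force, and the pin free at (722,148). Next is the first part of the levering arc.

Emit:
{"op": "carry_out", "data": {
  "slide": [
    [-0.001,0,-0.005],
    [-0.003,0,-0.01],
    [-0.005,0,-0.015],
    [-0.008,0,-0.021],
    [-0.008,0,-0.021]
  ],
  "roll": [0,0,0,0,0],
  "claw": [0.0,0.0,0.0,0.0,0.0]
}}

```text
clock: 7.75
position: [629.0, -248.7, 249.2]
ee_rot: [0.986, -0.168, 0.0, 0.0]
contact_force: [0.3, -1.3, -5.4]
gripper_width: 10.8
grasp_force: 58.5
```

```bash
python3 go.py 635.5 -250.8 225 -19.4; python3 pl.py 10
```

```text
pos [ 629.  -248.7  249.2] yaw -19.34 toolz [ 0. -0. -1.] F [ 0.3 -1.3 -5.4] w 10.8 t 7.75
slide [ 0.0068 -0.0001  0.0242] roll 0.1
n 259 slope deg [-3.9 -0.4] h at grip -24.6 tail end px [36.6 37.2 37.8] h med -26.3
front n 303 px [-123.5 -120.7 -114.8] py [-42.7  44.7]
fin top h [6.4 8.3] px [13.2 21.3] 73
```

Tilt is about 6° with a 5 N load, so it is working. Continuing.

Emit:
{"op": "carry_out", "data": {
  "slide": [
    [-0.002,0,-0.005],
    [-0.005,0,-0.01],
    [-0.008,0,-0.015],
    [-0.01,0,-0.019],
    [-0.01,0,-0.019]
  ],
  "roll": [0,0,0,0,0],
  "claw": [0.0,0.0,0.0,0.0,0.0]
}}

```text
clock: 8.43
position: [619.7, -245.1, 268.3]
ee_rot: [0.986, -0.168, 0.0, -0.0]
contact_force: [-0.6, 0.5, -6.0]
gripper_width: 11.2
grasp_force: 58.7
```

```bash
python3 go.py 635.5 -250.8 225 -19.4; python3 pl.py 18; python3 look.py l3
```

```text
pos [ 619.7 -245.1  268.3] yaw -19.35 toolz [ 0.  0. -1.] F [-0.6  0.5 -6. ] w 11.2 t 8.425
slide [0.0168 0.0001 0.0433] roll 0.0
n 229 slope deg [-0.9  0.1] h at grip -25.1 tail end px [39.8 40.3 40.6] h med -25.3
front n 70 px [-124.9 -124.8 -121.2] py [-24.8   2.8]
fin top h [5.1 8.3] px [15.8 22. ] 68
```

View pics/l3.png

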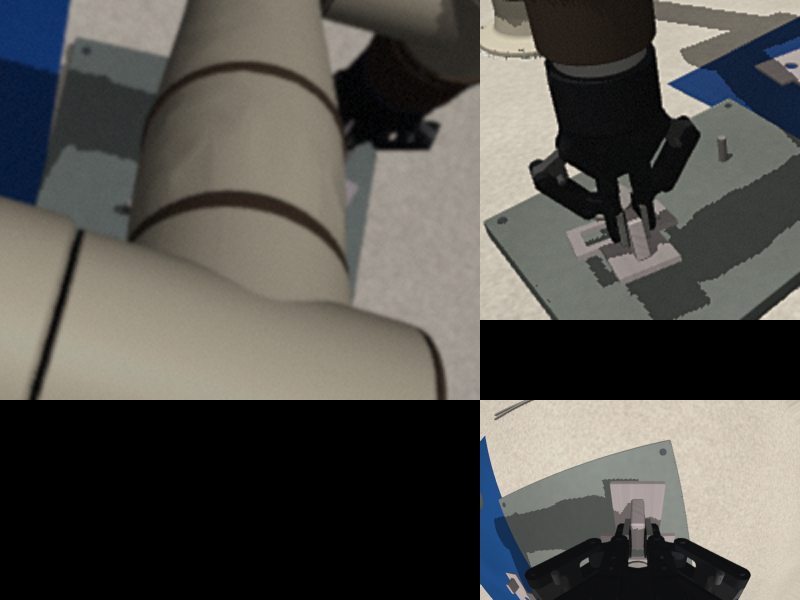

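```bash
cat > fit.py <<'E'
import sys; from m import *
s=read_state();p=get_image("scene");X=cloud(p);r=R.from_quat(s["ee_rot"]).as_matrix()
g=(X-s["position"])@r-np.array([0,0,grip_point_offset])
br=(p["img"].min(2)>90)&(p["z_map"]>0)
def rep(n,m):
    a=g[m];o=(p["img"][m]).mean(0).round()
    A=np.c_[a[:,:2],np.ones(len(a))]; z=-a[:,2]
    k=np.linalg.lstsq(A,z,rcond=None)[0]
    for _ in range(5):
        e=abs(A@k-z)<2.5; k=np.linalg.lstsq(A[e],z[e],rcond=None)[0]
    print(n,len(a),e.sum(),"tilt",np.degrees(np.arctan(k[:2])).round(1),"h0",k[2].round(1),"x",a[:,0].min().round(1),a[:,0].max().round(1))
sd=abs(g[...,1])>9
rep("tail",br&sd&(abs(g[...,1])<24)&(g[...,0]>5)&(g[...,0]<45)&(abs(g[...,2]-20)<22))
z=-g[...,2]; line=lambda t:abs(z-(np.tan(np.radians(t))*g[...,0]-26))<8
for t in (12,17,22,27,32,37): rep(f"all~{t}",br&sd&(abs(g[...,1])<48)&(g[...,0]<45)&(g[...,0]>-115)&line(t))
I=p["img"][190:330,150:310];cv2.imwrite(f"pics/{sys.argv[1]}.png",cv2.resize(I,None,fx=4,fy=4,interpolation=cv2.INTER_CUBIC)[:,:,::-1])
E
python3 fit.py z1
```

```text
tail 304 293 tilt [22.1 -0.1] h0 -29.2 x 5.1 45.0
all~12 348 322 tilt [22.  -0.1] h0 -29.2 x -114.6 45.0
all~17 539 455 tilt [21.  -1.8] h0 -28.7 x -114.6 45.0
all~22 731 649 tilt [22.5 -0.1] h0 -29.4 x -96.1 45.0
all~27 707 635 tilt [22.5 -0.1] h0 -29.4 x -114.9 44.9
all~32 373 139 tilt [31.7  6.8] h0 -31.3 x -114.8 24.7
all~37 222 82 tilt [34.1  1.6] h0 -27.8 x -95.7 15.2
```

View pics/z1.png

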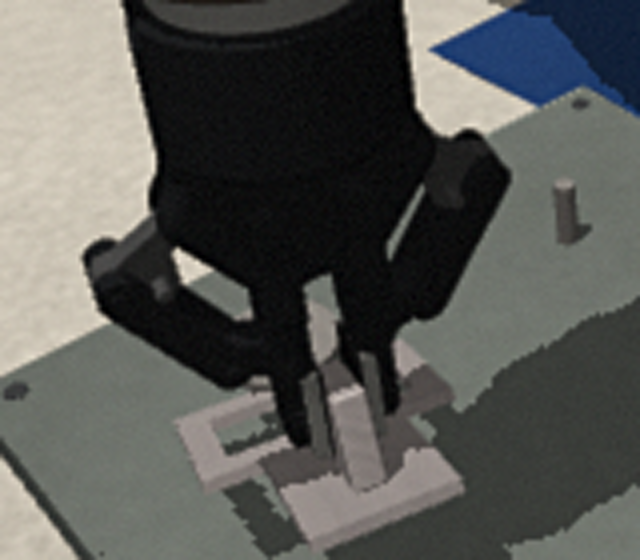

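The picture shows the plate clearly tilted tail-up, with the eye at (240,430), the fin at (355,430) and the stud hidden behind the fingers. The full-plane fit gives 22.5°, so I'll go on.

Emit:
{"op": "carry_out", "data": {
  "slide": [
    [-0.004,0,-0.005],
    [-0.009,0,-0.01],
    [-0.014,0,-0.015],
    [-0.019,0,-0.02],
    [-0.019,0,-0.02]
  ],
  "roll": [0,0,0,0,0],
  "claw": [0.0,0.0,0.0,0.0,0.0]
}}

```text
clock: 9.3
position: [601.7, -239.0, 288.7]
ee_rot: [0.986, -0.168, 0.001, 0.0]
contact_force: [2.1, -0.3, -5.2]
gripper_width: 11.0
grasp_force: 58.8
```

```bash
python3 go.py 635.5 -250.8 225 -19.4; python3 fit.py z2
```

```text
pos [ 601.7 -239.   288.7] yaw -19.33 toolz [ 0.001 -0.    -1.   ] F [ 2.1 -0.3 -5.2] w 11.0 t 9.3
slide [ 0.0357 -0.      0.0638] roll 0.1
tail 75 75 tilt [37.7  0. ] h0 -36.3 x 5.6 44.6
all~12 50 50 tilt [37.6  0. ] h0 -36.2 x 4.4 32.7
all~17 63 63 tilt [37.7  0. ] h0 -36.3 x 5.6 39.1
all~22 78 78 tilt [37.7  0. ] h0 -36.3 x 6.8 45.0
all~27 122 78 tilt [28.1 -1.2] h0 -29.1 x -102.7 45.0
all~32 155 94 tilt [30.3 -0.7] h0 -30.1 x -95.9 45.0
all~37 160 66 tilt [41.   2.2] h0 -17.5 x -114.7 -61.7
```

Tilted 37.7°. Now I'll back out and lift clear, then measure.

Emit:
{"op": "carry_out", "data": {
  "slide": [
    [0.005,0,0.003],
    [0.018,0,0.003],
    [0.033,0,0.003],
    [0.045,0,0.0],
    [0.045,0,-0.03],
    [0.045,0,-0.06],
    [0.045,0,-0.06]
  ],
  "roll": [0,0,0,0,0,0,0],
  "claw": [0.0,0.0,0.0,0.0,0.0,0.0,0.0]
}}

```text
clock: 10.22
position: [645.7, -254.5, 351.2]
ee_rot: [0.986, -0.168, 0.003, 0.001]
contact_force: [0.1, 0.3, -1.3]
gripper_width: 10.8
grasp_force: 59.2
```

```bash
python3 go.py 635.5 -250.8 225 -19.4; python3 fit.py z3; python3 pl.py 37.5; python3 -c "
from m import *
from pl import plate
px,py,h,c,s=plate(37.5)
m=(c.min(1)>60)&(abs(h+29)<5)&(abs(py)<50)&(px>-125)&(px<50)
print(np.histogram(px[m],bins=np.arange(-125,51,5)))
"
```

```text
pos [ 645.7 -254.5  351.2] yaw -19.32 toolz [ 0.006 -0.002 -1.   ] F [ 0.1  0.3 -1.3] w 10.8 t 10.225
slide [-1.170e-02 -1.000e-04  1.261e-01] roll 0.1
tail 73 70 tilt [37.1 -0.2] h0 -36.0 x 5.3 44.5
all~12 52 49 tilt [37.3 -0.1] h0 -36.2 x 4.9 33.0
all~17 69 66 tilt [37.3 -0.1] h0 -36.1 x 4.9 39.4
all~22 80 77 tilt [37.2 -0.2] h0 -36.1 x 5.3 44.5
all~27 78 75 tilt [37.2 -0.2] h0 -36.1 x 5.3 44.5
all~32 69 65 tilt [37.1 -0.2] h0 -36.0 x 2.4 44.5
all~37 4 4 tilt [ 1.3 -1.5] h0 -16.7 x 2.4 9.0
n 145 slope deg [-8.2 -0.1] h at grip -25.6 tail end px [39.  39.6 39.7] h med -30.6
front n 0 px 0 py 0
fin top h [2.2 4.5] px [19.6 23.5] 47
(array([  0,   0,   0,   2,  13,  11,  83,   7,   8,   3,   5,   6,   4,
         7,   4,  16,  15, 113,  35,  10,   8,  10,  12,  14,  13,  14,
        18,  15,  20,  60,  21,  21, 234,   4,   0]), array([-125, -120, -115, -110, -105, -100,  -95,  -90,  -85,  -80,  -75,
        -70,  -65,  -60,  -55,  -50,  -45,  -40,  -35,  -30,  -25,  -20,
        -15,  -10,   -5,    0,    5,   10,   15,   20,   25,   30,   35,
         40,   45,   50]))
```

View pics/z3.png

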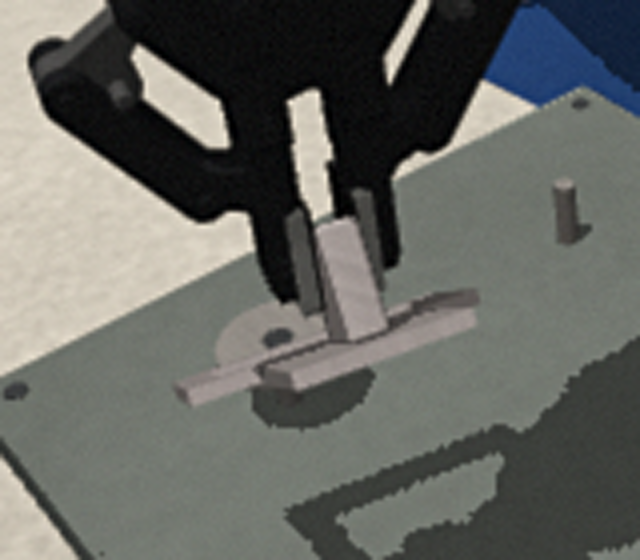

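The picture shows the plate tilted about 37° and seen edge-on, with the stud head just beyond it at (275,335). That's ready for insertion: hop over the head to the robot side and lower.

Emit:
{"op": "carry_out", "data": {
  "slide": [
    [-0.04,0,0],
    [-0.08,0,0],
    [-0.107,0,0],
    [-0.107,0,0.025],
    [-0.107,0,0.05],
    [-0.107,0,0.066],
    [-0.107,0,0.068],
    [-0.107,0,0.068]
  ],
  "roll": [0,0,0,0,0,0,0,0],
  "claw": [0.0,0.0,0.0,0.0,0.0,0.0,0.0,0.0]
}}

```text
clock: 11.38
position: [543.8, -218.6, 279.9]
ee_rot: [0.986, -0.168, 0.0, 0.0]
contact_force: [-0.8, -0.2, -1.5]
gripper_width: 11.0
grasp_force: 59.3
```

```bash
cat > d.py <<'E'
from h import *
s=read_state();e=s["position"]-[523.3,-211.2,0];a=np.radians(-19.35)
print("d",round(e[0]*np.cos(a)+e[1]*np.sin(a),1),"lat",round(e[0]*np.sin(a)-e[1]*np.cos(a),1),"G",round(e[2]-154.7,1),"F",np.round(s["contact_force"],1),"t",s["clock"])
E
python3 d.py; python3 fit.py z4
```

```text
d 21.8 lat 0.2 G 125.2 F [-0.8 -0.2 -1.5] t 11.375
tail 20 20 tilt [37.4  0.1] h0 -36.0 x 8.8 41.4
all~12 13 13 tilt [37.3  0.1] h0 -36.0 x 8.8 32.4
all~17 17 17 tilt [37.4  0. ] h0 -36.0 x 8.8 38.1
all~22 22 22 tilt [37.4  0.1] h0 -36.0 x 8.8 42.2
all~27 22 22 tilt [37.4  0.1] h0 -36.0 x 8.8 42.2
all~32 72 69 tilt [32.2 -0. ] h0 -31.7 x -114.8 42.2
all~37 221 221 tilt [ 1.1 -0.1] h0 -99.7 x -112.0 -89.0
```

View pics/z4.png

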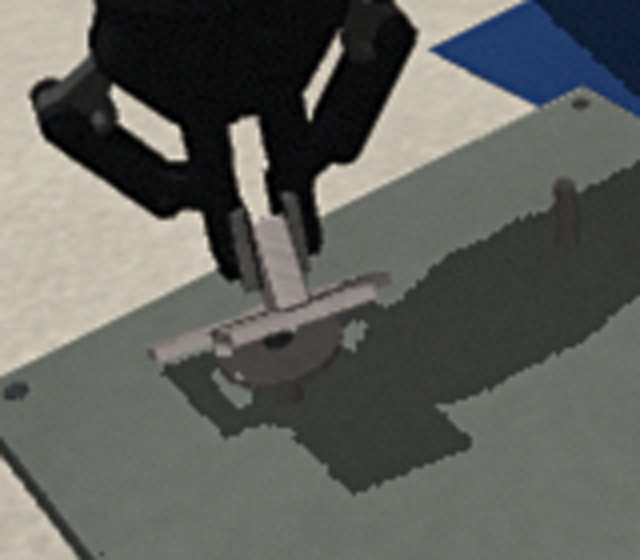

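The plate straddles the head, which is visible below the tail at (280,345), with no contact. I'll lower and slide the bar in under the head.

Emit:
{"op": "carry_out", "data": {
  "slide": [
    [0,0,0.003],
    [0,0,0.006],
    [0,0,0.007],
    [0.005,0,0.007],
    [0.01,0,0.007],
    [0.01,0,0.007]
  ],
  "roll": [0,0,0,0,0,0],
  "claw": [0.0,0.0,0.0,0.0,0.0,0.0]
}}

```text
clock: 12.18
position: [553.4, -222.0, 272.7]
ee_rot: [0.986, -0.168, 0.0, 0.0]
contact_force: [0.9, -0.2, -0.9]
gripper_width: 10.8
grasp_force: 59.3
```

```bash
python3 d.py
```

```text
d 32.0 lat 0.2 G 118.0 F [ 0.9 -0.2 -0.9] t 12.175
```

Emit:
{"op": "carry_out", "data": {
  "slide": [
    [0.004,0,0],
    [0.008,0,0.0],
    [0.012,0,0.0],
    [0.012,0,0.0]
  ],
  "roll": [0,0,0,0],
  "claw": [0.0,0.0,0.0,0.0]
}}

```text
clock: 12.68
position: [564.5, -225.9, 272.6]
ee_rot: [0.986, -0.168, 0.0, 0.0]
contact_force: [0.2, 0.4, -1.8]
gripper_width: 10.7
grasp_force: 59.3
```

```bash
python3 d.py
```

```text
d 43.7 lat 0.3 G 117.9 F [ 0.2  0.4 -1.8] t 12.675
```

Emit:
{"op": "carry_out", "data": {
  "slide": [
    [0,0,0.003],
    [0.004,0,0.006],
    [0.008,0,0.01],
    [0.013,0,0.014],
    [0.018,0,0.019],
    [0.018,0,0.019]
  ],
  "roll": [0,0,0,0,0,0],
  "claw": [0.0,0.0,0.0,0.0,0.0,0.0]
}}

```text
clock: 13.42
position: [581.9, -232.1, 253.5]
ee_rot: [0.986, -0.168, 0.001, 0.0]
contact_force: [-0.6, -1.3, 3.0]
gripper_width: 11.4
grasp_force: 58.9
```

```bash
python3 d.py; python3 fit.py z5
```

```text
d 62.2 lat 0.2 G 98.8 F [-0.6 -1.3  3. ] t 13.425
tail 202 201 tilt [25.4 -0.1] h0 -30.9 x 6.0 44.9
all~12 333 236 tilt [15.  -3.1] h0 -24.6 x -84.9 44.9
all~17 323 234 tilt [15.1 -2.9] h0 -24.4 x -80.3 44.9
all~22 431 355 tilt [23.2 -1.8] h0 -29.8 x -114.7 44.9
all~27 660 525 tilt [25.3 -0.1] h0 -30.9 x -112.6 44.9
all~32 394 318 tilt [25.6 -0.2] h0 -30.9 x -92.8 27.0
all~37 202 105 tilt [36.8 -0. ] h0 -24.3 x -78.1 11.4
```

View pics/z5.png

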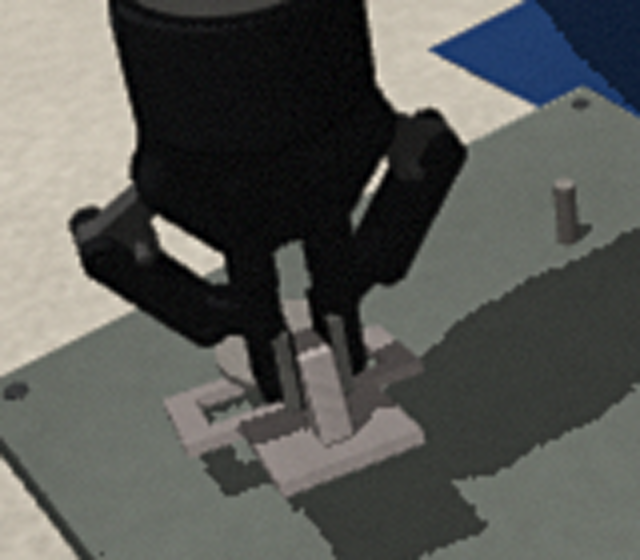

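Tilt is down to 25° and the head at (235,360) stands above the front bar. Carrying on levelling.

Emit:
{"op": "carry_out", "data": {
  "slide": [
    [0.004,0,0.005],
    [0.008,0,0.01],
    [0.012,0,0.015],
    [0.015,0,0.02],
    [0.018,0,0.025],
    [0.02,0,0.03],
    [0.022,0,0.034],
    [0.022,0,0.034]
  ],
  "roll": [0,0,0,0,0,0,0,0],
  "claw": [0.0,0.0,0.0,0.0,0.0,0.0,0.0,0.0]
}}

```text
clock: 14.48
position: [602.7, -239.2, 219.8]
ee_rot: [0.986, -0.168, 0.001, 0.0]
contact_force: [2.6, -0.9, 4.1]
gripper_width: 10.7
grasp_force: 58.9
```

```bash
python3 d.py; python3 fit.py z6
```

```text
d 84.2 lat 0.1 G 65.1 F [ 2.6 -0.9  4.1] t 14.475
tail 407 332 tilt [ 5.1 -0.1] h0 -27.4 x 5.1 44.8
all~12 680 598 tilt [ 5.  -0.1] h0 -27.4 x -112.4 39.1
all~17 504 277 tilt [10.4  0.4] h0 -29.2 x -77.7 35.6
all~22 331 238 tilt [18.8 -0.3] h0 -31.3 x -58.4 25.9
all~27 268 178 tilt [19.9 -1. ] h0 -30.5 x -45.6 18.6
all~32 247 160 tilt [ 17.3 -11.2] h0 -26.7 x -38.6 13.3
all~37 211 137 tilt [ 18.3 -12.2] h0 -26.7 x -32.8 10.4
```

Emit:
{"op": "carry_out", "data": {
  "slide": [
    [0.001,0,0.004],
    [0.001,0,0.007],
    [0.001,0,0.007],
    [0.001,0,0.007],
    [0.001,0,0.007],
    [0.001,0,0.007],
    [0.001,0,0.007]
  ],
  "roll": [0,0,0,0,0,0,0],
  "claw": [0.0,0.0,0.0,0.05,0.05,0.05,0.05]
}}

```text
clock: 15.4
position: [602.6, -239.4, 212.3]
ee_rot: [0.986, -0.168, -0.001, -0.0]
contact_force: [0.2, 0.9, 0.0]
gripper_width: 50.1
grasp_force: 0.0
```

Emit:
{"op": "carry_out", "data": {
  "slide": [
    [0,0,-0.02],
    [0,0,-0.05],
    [0,0,-0.1],
    [0,0,-0.15],
    [0.05,0.0,-0.2],
    [0.1,0,-0.22],
    [0.1,0,-0.22],
    [0.1,0,-0.22]
  ],
  "roll": [0,0,0,0,0,0,0,0],
  "claw": [0.06,0.06,0.06,0.06,0.06,0.06,0.06,0.06]
}}

```text
clock: 16.4
position: [697.0, -272.4, 431.0]
ee_rot: [0.986, -0.168, -0.002, -0.0]
contact_force: [-0.2, -0.8, 0.4]
gripper_width: 60.1
grasp_force: 0.0
```

```bash
python3 d.py
python3 - <<'E'
from m import *
p=get_image("scene");X=cloud(p)
I=p["img"][190:330,150:310];cv2.imwrite("pics/z7.png",cv2.resize(I,None,fx=4,fy=4,interpolation=cv2.INTER_CUBIC)[:,:,::-1])
for t in("lock_plate","spare_plate"): print(t,[(np.round(r["at"],1),round(r["conf"],2),w(p,r["at"],25).round(1)) for r in place_of(p,t)[:2]])
m=(p["img"].min(2)>100)&(X[...,2]<34)&(X[...,2]>20)&(abs(X[...,0]-570)<110)&(abs(X[...,1]+225)<70)
a=X[m];k=np.linalg.lstsq(np.c_[a[:,:2],np.ones(len(a))],a[:,2],rcond=None)[0]
print(len(a),"slopes deg",np.degrees(np.arctan(k[:2])).round(1),"z",np.median(a[:,2]).round(1),cv2.minAreaRect(a[:,:2].astype(np.float32)))
E
```

```text
d 184.2 lat 0.2 G 276.3 F [-0.2 -0.8  0.4] t 16.4
lock_plate [(array([224.8, 293.7]), 0.96, array([ 536.7, -213.6,   25. ]))]
spare_plate [(array([332.1, 190.7]), 0.56, array([450. , 161.7,  25. ]))]
8080 slopes deg [-0.2  0.2] z 23.6 ((569.98974609375, -225.01629638671875), (139.9600830078125, 219.92279052734375), 89.99796295166016)
```

View pics/z7.png

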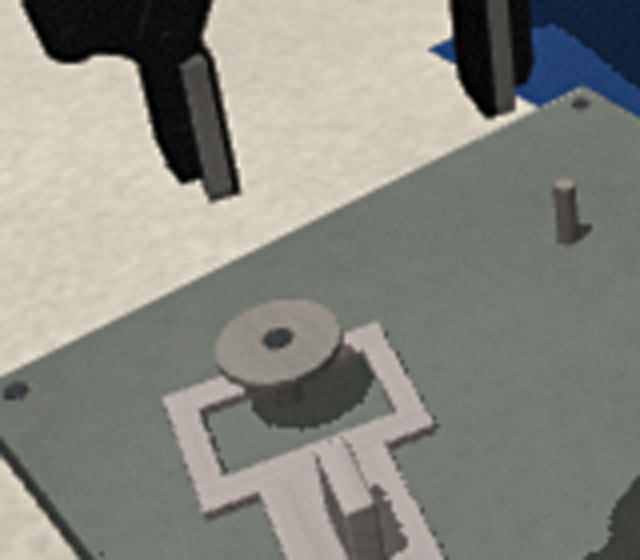

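The plate lies flat on the deck under the head at (278,340), with the stem in the eye at (300,415). The eye centre is about 14 mm off the stud axis and the gripper is clear.

```bash
python3 -c "
from bench import *
print(job_done())"
```

```text
the job is handed in; nothing more can be done
None
```

The lock plate is fitted: it lies flat on the deck under the stud's head with the stem in its eye (eye centre about 14 mm off the stud axis), it is released, the spare was left alone, and the job was handed in just after 16 s, though `job_done()` returned no verdict.

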